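# Fetch the amber glass from the rotary rack

## Task

Turn the rotary glass rack until the bay with the amber sheet faces the opening in its wire guard, above the red pointer, and let it come to rest there. Then lift the amber sheet out and stand it upright in the wooden groove of the viewing stand, in front of the light panel; set it down, do not drop it. Leave the other sheets in their bays and the things on the bench where they are.

Things in the scene. Friction and masses are not known exactly. Their poses are not given: they have to be found in the camera images.
- rack: fixed base of the rotary glass rack, a grey disc 300 mm across, on the table. Origin on the table at the turning axis, z up. Its -x axis points at the opening of the guard; a red pointer block (24 mm wide, 12 mm high, from 145 to 245 mm out) lies on the table there.
- opening (a point): fixed point in the guard's opening, 150 mm from the turning axis along the rack's -x, 30 mm above the table.
- guard (a point): fixed: middle of the wire guard, on the turning axis, 142 mm above the table. Horizontal 6 mm steel wires (height 139 to 145 mm, the hub disc to 146 mm) reach 155 mm out from the axis in every direction except within 60 degrees either side of the opening. Sheets under the wires cannot be lifted.
- carousel (a joint): how far the white disc (390 mm across, top 30 mm above the table) has been turned since the start, rad, growing anticlockwise seen from above; 0 at the start, whichever way the bays then lie. It turns endlessly either way about the rack's axis, with 0.3 N m of friction and no detents, and stays where it is left. Five bays 72 degrees apart, anticlockwise from above: amber, blue, green, ruby, opal.
- post_level (a point): fixed point on the turning axis, 153 mm above the table, level with the tops of the five upright posts by which the carousel is turned, pinched or pushed from above. Posts: aluminium, 16 mm diameter, 180 mm from the axis, outside the guard, midway between the bays (36, 108, 180, 252, 324 degrees from the amber bay), with black collars 26 mm across at their feet up to 42 mm height.
- amber_bay (a point): point on the carousel disc's top, 150 mm from the axis in the direction of the amber bay's middle; it turns with the carousel and meets opening when the amber bay faces the opening.
- amber_sheet: amber (orange-yellow) fused glass slab, 80 mm long (x), 10 mm thick (y), 100 mm tall (z), about 0.2 kg. Origin: centre of its bottom edge, z up. In its bay it stands with its length pointing at the turning axis, centre 100 mm from it, bottom 30 and top 130 mm above the table, between wooden rails 14 mm apart, tops 70 mm above the table, with low stops at its ends.
- stand: fixed wooden viewing stand, base 150 (x) x 140 (y) x 12 mm. Origin: centre of its underside. An upright white light panel 140 mm long and 16 mm thick stands along x at y = -55 mm, its top 122 mm above the table.
- groove (a point): middle of the groove's floor on the stand, at y = +35 mm and 12 mm above the table. Axes as the stand's: the groove runs along x between two wooden rails 110 mm long, 10 mm thick, 18 mm apart, their tops 54 mm above the table; 10 mm high stops at its ends leave 98 mm for the 80 mm sheet.
- blue_sheet: deep blue sheet: a fused glass slab 80 x 10 x 100 mm like the amber one, standing in its own bay of the carousel; it stays there. Origin: centre of its bottom edge, x along the 80 mm length, z up.
- blue_seat (a point): point on the carousel where the blue sheet's origin belongs: centre of its bay's floor, 100 mm from the axis.
- green_sheet: green sheet: a fused glass slab 80 x 10 x 100 mm like the amber one, standing in its own bay of the carousel; it stays there. Origin: centre of its bottom edge, x along the 80 mm length, z up.
- green_seat (a point): point on the carousel where the green sheet's origin belongs: centre of its bay's floor, 100 mm from the axis.
- ruby_sheet: dark red sheet: a fused glass slab 80 x 10 x 100 mm like the amber one, standing in its own bay of the carousel; it stays there. Origin: centre of its bottom edge, x along the 80 mm length, z up.
- ruby_seat (a point): point on the carousel where the ruby sheet's origin belongs: centre of its bay's floor, 100 mm from the axis.
- opal_sheet: milky white sheet: a fused glass slab 80 x 10 x 100 mm like the amber one, standing in its own bay of the carousel; it stays there. Origin: centre of its bottom edge, x along the 80 mm length, z up.
- opal_seat (a point): point on the carousel where the opal sheet's origin belongs: centre of its bay's floor, 100 mm from the axis.
- mug: loose white mug, 80 mm across, 95 mm high, bystander; origin under its centre.
- beaker: loose grey cup, 76 mm across, 100 mm high, bystander; origin under its centre.
- pliers: loose red-handled pliers lying flat, 180 mm long along x (from -107 to +70 mm), 18 mm high, bystander; origin on the table near the pivot.
- oil_bottle: loose red bottle, 60 mm across, 170 mm high, bystander; origin under its centre.
- brush: loose brush lying flat along its x, bystander.

How it is judged:
On the way, in this order (a step that is already met when the one before it is completed fails the run):
1. the amber bay faces the opening (within about 11 degrees), the carousel at rest, the amber sheet still in its bay (horizontal distance between amber_bay and opening below 0.03 m and distance between amber_sheet and amber_bay below 0.07 m and velocity of joint carousel between -0.15 and 0.15 rad/s), for 0.2 s.
2. the amber sheet is lifted clear of its bay (z of amber_sheet in the frame of amber_bay above 0.05 m), for 0.1 s.
At the end, for the whole second after the job is handed in: The amber sheet is released, at rest and upright (within 0.3 rad) in the groove: bottom centre within 20 mm along, 9 mm across and 6 mm in height of the groove's middle, length within 0.2 rad of the groove's. The other sheets are within 25 mm of their seats and the carousel is at rest (x of amber_sheet in the frame of groove between -0.02 and 0.02 m and y of amber_sheet in the frame of groove between -0.009 and 0.009 m and z of amber_sheet in the frame of groove between -0.006 and 0.006 m and angle between amber_sheet's own z axis and vertical below 0.3 rad and angle between the x axis of amber_sheet and the x axis of groove, either way round below 0.2 rad and linear speed of amber_sheet below 0.03 m/s and distance between blue_sheet and blue_seat below 0.025 m and distance between green_sheet and green_seat below 0.025 m and distance between ruby_sheet and ruby_seat below 0.025 m and distance between opal_sheet and opal_seat below 0.025 m and velocity of joint carousel between -0.15 and 0.15 rad/s); the robot touches nothing.
It fails at once if another sheet comes more than 25 mm out of its seat in the carousel (distance between blue_sheet and blue_seat above 0.025 m or distance between green_sheet and green_seat above 0.025 m or distance between ruby_sheet and ruby_seat above 0.025 m or distance between opal_sheet and opal_seat above 0.025 m).
It fails at once if the amber sheet is dropped (moves faster than 0.5 m/s with no finger on it) (linear speed of amber_sheet above 0.5 m/s and contact force between the fingers and amber_sheet below 0.05 N).
It fails at once if the mug, cup, pliers, bottle or brush is pushed more than 40 mm (distance of any of mug, beaker, pliers, oil_bottle, brush from where it was at the start of the episode above 0.04 m).
It fails at once if the mug, cup or bottle is tipped over (angle between any of mug, beaker, oil_bottle's own z axis and vertical above 0.5 rad).
It also fails if it takes over 72 s, if anything falls off the work surface, if the arm or the gripper's body presses on something with over 40 N, if the wrist force passes 120 N, or if a joint passes its speed limit or range.

## Robot

A 6-joint arm with a two-finger parallel gripper is mounted at the origin on the work surface. World frame = base frame: x ahead of the robot, y to its left, z up, the work surface at z = 0. Lengths are in m, angles in rad, forces in N, time in s.
With the tool pointing down it reaches from about 0.425 to 0.95 m from the base axis. Payload 3.5 kg.
Tool frame: the origin (TCP) lies between the finger pads; the fingertips stand 8 mm ahead of it and the grasp point (between the pads) lies 11 mm behind it; y points along the fingers, z is the direction in which the jaws open and shut, and the axes are right-handed (so a half turn about y gives the same grasp; the last joint's range is limited). The gripper opens to 85 mm and grips with 20 to 120 N. Pads are 22 mm wide; open, the fingers measure 114 mm over their backs; the gripper's body (76 mm by 85 mm) begins 54 mm behind the grasp point. The pads swing forward as they close: fully open they stand 13 mm farther back than shut.
Start: joints at [1.066, 0.286, 1.577, -0, 1.279, -0.15], TCP at [0.234, 0.633, 0.218] pointing down, gripper open.
Joint ranges: [-2.77, 2.77], [-0.9, 2.22], [0.21, 2.48], [-1.53, 4.67], [0.24, 2.81], [-2.84, 2.84]. Speed limits (rad/s): [2.79, 2.79, 3.14, 3.14, 3.14, 3.14].

## Interface

Orientations are given as a 3x3 rotation matrix whose columns are the frame's x, y, z axes.
In Python, from workcell import bot, grab_frame, camera_model, order gives the robot as it stands.
- The arm moves only by the tool carry_out, never from a script. Its argument "commands" is text: rows parted by semicolons, each of 7 numbers parted by spaces: the shift along the tool's x, y, z each as a share of 0.02 m, from -1 to 1, then the turn, a rotation vector about the tool's x, y, z each as a share of 0.1 rad, from -1 to 1, then the closure, from -1 (fully open) to 1 (shut), so that 0 is half open. A call has 1 to 20 rows; each row shifts and turns the pose as measured when the row begins, along the tool's axes as they then stand; what a row does not reach is not made up. A row lasts 1/8 s, in which the tool goes at most 62.5 mm and 10.7 degrees, less where a joint would pass 70% of its speed; a pose out of reach is approached as far as the arm can. A call with a number of a shift or a turn outside -1 to 1 is refused whole. A call with a gripper value outside its range is refused whole. The fingers move at their own pace and stop on an object; "grip_force" is the grip in N (left out, the last holds). Time passes only in rows, so rows that do not move let the fingers close. It gives the time, the measured TCP pose, the force and the opening at its end, in the units of the state.
- bot.state(): the state, without advancing time (a new reading comes with each control period).
- grab_frame(name): name is "side" or "top"; returns the picture (384x512x3 uint8, blue, green, red); there is no depth.
- camera_model(name): a dict with "fovy" (degrees; the focal length in pixels is half the picture's height over the tangent of half this angle, whatever the lens; pixels are square), "cx", "cy" (the principal point, pixels), "distortion" ([k1, k2, p1, p2, k3] as OpenCV has them; the pictures are not rectified), "R" (3x3) and "t" (3): a world point X has camera coordinates R X + t. Camera axes: x right, y down, z forward; pixel columns grow to the right and rows downward; lengths in m; the calibration is good to about 2 mm. A picture is of the moment at which its call begins. camera_model takes no time and is no camera call.
- order.close_job(): hands the job in, once; it reports no verdict.
The state is a dict: "t": time; "qpos": joint angles; "qvel": joint speeds; "joint_torque": joint torques, N m; "ee_pos": TCP position; "tcp_rot": TCP orientation; "contact_force": force on the tool from outside, world axes, zero at the start; "moment": the same for the moment, N m; "finger_gap": finger opening in m.
Only numpy, scipy, OpenCV 4.12 (cv2) and the standard library are available. Lean on these libraries where they do the work, as an engineer would, in place of code of your own. Each camera call takes 0.05 s, during which the arm holds its last target. There are 200 camera calls.

## Working session

There is one attempt and no reset: what is moved stays moved. The work goes in short steps, Python scripts to look and compute and a tool call to move; the robot and the scene stay as the last step left them, time stands still between calls to the robot, and variables do not carry over. Pictures are saved under pics/ and viewed, about 8 in all and at most 12, crops included, and the job is handed in when it is done.

Besides the shell and the picture viewer there is one more tool, called after "Call:" as name(argument=value, ...) on one line, values as JSON. carry_out: Moves the arm, as the interface text tells. Its arguments: {"type":"object","properties":{"commands":{"type":"string"},"grip_force":{"type":"number"}},"required":["commands"]}

```bash
mkdir -p pics
python3 - <<'E'
from workcell import bot,grab_frame,camera_model
import cv2
for n in("top","side"):
    cv2.imwrite(f"pics/{n}0.png",grab_frame(n)); print(n,camera_model(n))
s=bot.state();print(s)
E
```

```text
top {'fovy': 50.49842912961485, 'cx': 254.61959688497635, 'cy': 187.3554803510574, 'distortion': array([0.02264433, 0.        , 0.        , 0.        , 0.        ]), 'R': array([[ 2.52066589e-02, -9.99681851e-01, -9.06336298e-04],
       [-9.96077572e-01, -2.50388350e-02, -8.48677014e-02],
       [ 8.48180072e-02,  3.04201246e-03, -9.96391816e-01]]), 't': array([-0.02329295,  0.54790515,  1.6626434 ])}
side {'fovy': 47.65220499962444, 'cx': 256.8373133056014, 'cy': 188.55281707112445, 'distortion': array([0.05687647, 0.        , 0.        , 0.        , 0.        ]), 'R': array([[ 0.67869866, -0.73438155,  0.00720116],
       [-0.35572724, -0.33730168, -0.87159951],
       [ 0.64251557,  0.58899178, -0.49016572]]), 't': array([-0.39491073,  0.31155492,  1.08950017])}
{'t': 0.1, 'qpos': array([ 1.06598421e+00,  2.87127503e-01,  1.57803744e+00,  8.68317557e-06,
        1.27859612e+00, -1.50034212e-01]), 'qvel': array([ 0.000219  , -0.00317507, -0.00288269, -0.00034594,  0.00126498,
        0.00133116]), 'joint_torque': array([ 1.18201402e-03, -4.07292223e+01, -2.93702281e+01, -1.90528353e-04,
        3.36498750e-03, -9.87627857e-06]), 'ee_pos': array([0.23416925, 0.63241362, 0.2163482 ]), 'tcp_rot': array([[ 9.37722618e-01, -1.05601634e-03,  3.47383329e-01],
       [-3.47384775e-01, -1.89391640e-03,  9.37720764e-01],
       [-3.32333464e-04, -9.99997649e-01, -2.14281224e-03]]), 'contact_force': array([ 1.39815849,  0.44872855, -0.33015256]), 'moment': array([-0.01697983,  0.002382  , -0.09404271]), 'finger_gap': 0.0854104103170042}
```

View pics/top0.png

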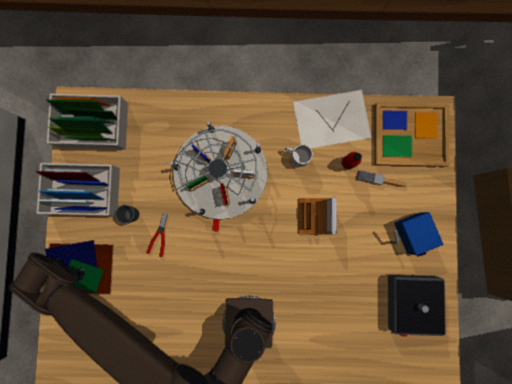

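View pics/side0.png

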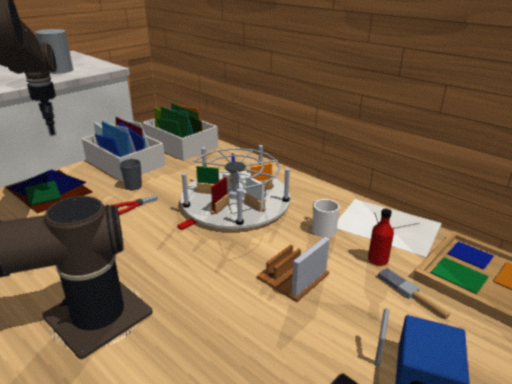

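The top view shows the rack hub at about (218,168), amber at (230,148), the pointer at (215,225) and the stand at (317,216). Next I'll enlarge both areas to measure them.

```bash
cat > h.py <<'E'
import numpy as np,cv2
from workcell import bot,grab_frame,camera_model
def K(m):
    f=192/np.tan(np.radians(m["fovy"]/2)); return np.array([[f,0,m["cx"]],[0,f,m["cy"]],[0,0,1.]])
def proj(n,X):
    m=camera_model(n); return cv2.projectPoints(np.array(X,float).reshape(-1,1,3),cv2.Rodrigues(m["R"])[0],m["t"],K(m),m["distortion"])[0][:,0]
def unp(n,px,z):
    m=camera_model(n); u=cv2.undistortPoints(np.array(px,float).reshape(-1,1,2),K(m),m["distortion"])[:,0]
    d=np.c_[u,np.ones(len(u))]@m["R"]; c=-m["R"].T@m["t"]
    return c+d*((z-c[2])/d[:,2])[:,None]
def crop(n,x0,y0,w,h,k,out,pts=()):
    im=grab_frame(n)[y0:y0+h,x0:x0+w]; im=cv2.resize(im,None,fx=k,fy=k,interpolation=cv2.INTER_CUBIC)
    for p in pts: cv2.drawMarker(im,tuple(int(v) for v in (np.array(p)-[x0,y0]+.5)*k),(255,0,255),0,8,1)
    cv2.imwrite(f"pics/{out}.png",im)
E
python3 - <<'E'
from h import *
crop("top",160,110,190,140,4.2,"topc")
E
```

```text
(no output)
```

View pics/topc.png

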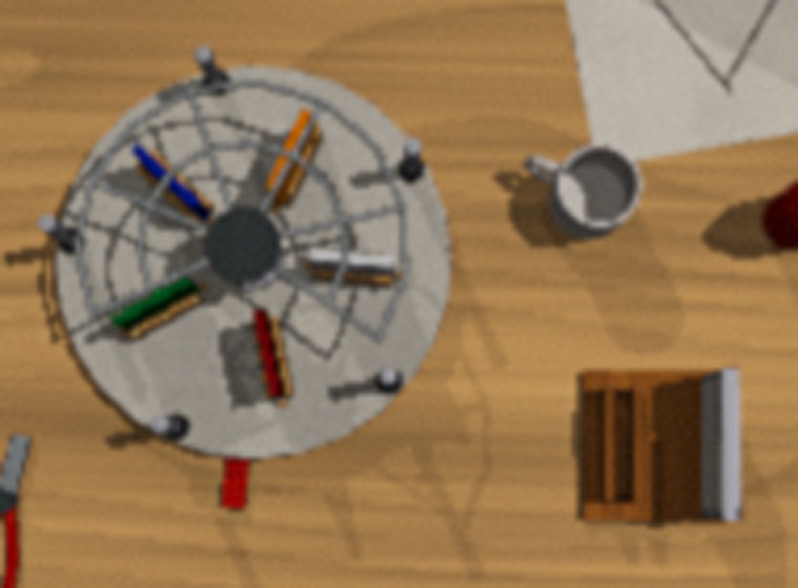

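```bash
cat > fit.py <<'E'
from h import *
from scipy.optimize import least_squares
k=4.2
c=lambda p:np.array(p,float)/k-.5+[160,110]
posts=c([(205,53),(413,148),(391,378),(172,424),(46,224)])  # clockwise order
W=unp("top",posts,.153)[:,:2]
def f(p):
    a=p[2]-np.arange(5)*2*np.pi/5
    return (W-p[:2]-.18*np.c_[np.cos(a),np.sin(a)]).ravel()
r=least_squares(f,[.75,.12,.3]); print("centre,phase deg",r.x[:2],np.degrees(r.x[2]),np.round(r.fun*1e3,1))
C=r.x[:2]
print("hub",unp("top",c([(243,246)]),.146))
pt=unp("top",c([(234,507),(236,462)]),.012);print("pointer",pt, "angle",np.degrees(np.arctan2(*(pt[0,:2]-C)[::-1])))
am=unp("top",c([(305,112),(270,202)]),.13);d=am[0]-am[1];print("amber",am,np.degrees(np.arctan2(d[1],d[0])),np.degrees(np.arctan2(*(am[0,:2]-C)[::-1])))
print("panel top",unp("top",c([(722,370),(742,370),(742,521),(722,521)]),.122))
print("base left",unp("top",c([(580,372),(580,520)]),.012))
E
python3 fit.py
```

```text
centre,phase deg [0.60935632 0.13267987] 13.895726160009197 [ 2.1 -0.2 -2.1  2.  -2.8  1.6  1.4 -6.7  1.3  3.2]
hub [[0.60882108 0.13555832 0.146     ]]
pointer [[0.36757952 0.14876868 0.012     ]
 [0.41170835 0.14829009 0.012     ]] angle 176.19291852168118
amber [[0.73826748 0.08339521 0.13      ]
 [0.65270833 0.11338161 0.13      ]] -19.314316061819387 -20.92259736886258
panel top [[ 0.50749262 -0.3090691   0.122     ]
 [ 0.50796121 -0.32753042  0.122     ]
 [ 0.36914511 -0.32858626  0.122     ]
 [ 0.36866461 -0.31026742  0.122     ]]
base left [[ 0.50906313 -0.18923136  0.012     ]
 [ 0.36347083 -0.19154974  0.012     ]]
```

The rack centre is about (0.609, 0.134), the opening is at about 176.5° and amber is at about -21.5°. That means a clockwise turn of about 162°. I'll pinch the post at 13.9° and carry it around.

Call:
carry_out(commands="0.5 0 -1 0 -1 0 -1;0.5 0 -1 0 -1 0 -1;0.5 0 -1 0 -1 0 -1;0.6 0 -1 0 -1 0 -1;0.7 0 -1 0 -1 0 -1;0.7 0 -1 0 -1 0 -1;0.75 0 -1 0 0 0 -1;0.75 0 -1 0 0 0 -1;0.75 0 -1 0 0 0 -1;0.75 0 -1 0 0 0 -1;0.75 0 -1 0 0 0 -1;0.75 0 -1 0 0 0 -1;0.75 0 -1 0 0 0 -1;0.75 0 -1 0 0 0 -1;0.75 0 -1 0 0 0 -1;0.75 0 -1 0 0 0 -1;0.75 0 -1 0 0 0 -1;0.75 0 -1 0 0 0 -1;0.75 0 -1 0 0 0 -1;0.75 0 -1 0 0 0 -1", grip_force=30)

```text
t: 2.65
ee_pos: [0.5742, 0.2814, 0.2077]
tcp_rot: [[0.964, -0.012, -0.266], [0.266, -0.011, 0.964], [-0.014, -1.0, -0.007]]
contact_force: [0.5, 0.2, 0.9]
finger_gap: 0.0853
```

```bash
cat > go.py <<'E'
import sys; from h import *
# usage: go.py x y z psi_deg : needed shift in current tool axes (units of 20 mm) and turn about y (units of .1 rad)
def go(p,psi):
    s=bot.state();R=np.array(s["tcp_rot"]);e=np.array(s["ee_pos"])
    cur=np.degrees(np.arctan2(R[1,2],R[0,2])); d=(psi-cur+180)%360-180
    print("pos",e.round(4),"psi",cur.round(2),"tilt xz",R[2,[0,2]].round(3),"gap",round(s["finger_gap"],4),"t",round(s["t"],2),"F",np.round(s["contact_force"],1),"q6",round(s["qpos"][5],2))
    # shift axes given both as they stand now and after the turn
    print("shift now",(R.T@(np.array(p)-e)/.02).round(2),"turn y",round(-np.radians(d)/.1,2))
    a=np.radians(psi);D=np.array(p)-e
    print("shift after turn x,z",round((D[0]*np.sin(a)-D[1]*np.cos(a))/.02,2),round((D[0]*np.cos(a)+D[1]*np.sin(a))/.02,2))
if __name__=="__main__":
    v=list(map(float,sys.argv[1:])); go(v[:3],v[3])
E
python3 go.py .784 .177 .2 103.9
```

```text
pos [0.5742 0.2814 0.2077] psi 105.45 tilt xz [-0.014 -0.007] gap 0.0853 t 2.65 F [0.5 0.2 0.9] q6 -1.54
shift now [ 8.73  0.32 -7.82] turn y 0.27
shift after turn x,z 8.93 -7.59
```

Call:
carry_out(commands="0.85 0 -0.75 0.07 0.25 -0.14 -1;0.9 0 -0.75 0 0 0 -1;0.9 0 -0.75 0 0 0 -1;0.9 0 -0.75 0 0 0 -1;0.9 0 -0.75 0 0 0 -1;0.9 0 -0.75 0 0 0 -1;0.9 0 -0.75 0 0 0 -1;0.9 0 -0.75 0 0 0 -1;0.9 0 -0.75 0 0 0 -1;0.9 0 -0.75 0 0 0 -1;0 0 0 0 0 0 -1")

```text
t: 4.03
ee_pos: [0.7992, 0.1684, 0.2047]
tcp_rot: [[0.973, 0.003, -0.23], [0.23, 0.004, 0.973], [0.004, -1.0, 0.003]]
contact_force: [0.3, 0.3, 0.0]
finger_gap: 0.0856
```

```bash
python3 go.py .784 .177 .126 103.9
```

```text
pos [0.7992 0.1684 0.2047] psi 103.29 tilt xz [0.004 0.003] gap 0.0856 t 4.03 F [0.3 0.3 0. ] q6 -1.72
shift now [-0.66  3.94  0.58] turn y -0.11
shift after turn x,z -0.63 0.6
```

Call:
carry_out(commands="-0.6 0 0.55 0 -0.1 0 -1;0 0.6 0 0 0 0 -0.5;0 0.8 0 0 0 0 -0.2;0 0.8 0 0 0 0 -0.2;0 0.8 0 0 0 0 0;0 0.6 0 0 0 0 0;0 0.2 0 0 0 0 0")

```text
t: 4.9
ee_pos: [0.7837, 0.1767, 0.1201]
tcp_rot: [[0.971, -0.001, -0.239], [0.239, 0.005, 0.971], [0.0, -1.0, 0.005]]
contact_force: [-1.2, 0.2, 0.2]
finger_gap: 0.0429
```

```bash
python3 go.py .784 .177 .126 103.9; python3 -c "
from h import *
crop('top',160,110,120,110,5,'p1')"
```

```text
pos [0.7837 0.1767 0.1201] psi 103.81 tilt xz [0.    0.005] gap 0.0429 t 4.9 F [-1.2  0.2  0.2] q6 -1.72
shift now [ 0.02 -0.29  0.01] turn y -0.02
shift after turn x,z 0.02 0.01
```

View pics/p1.png

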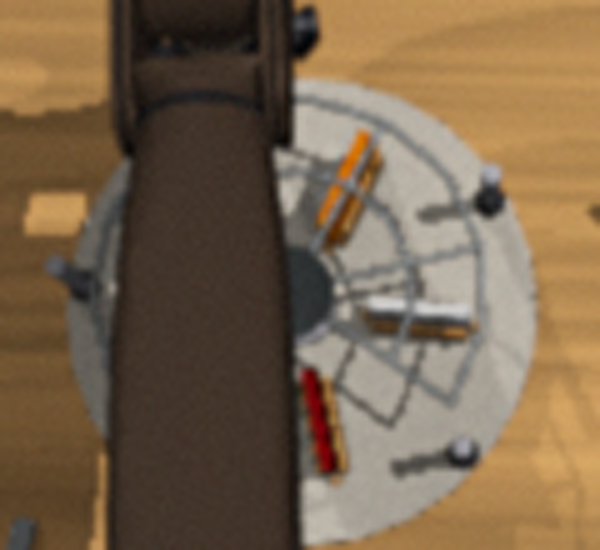

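The arm hides the post and the carousel hasn't moved. I'll pinch and go by the finger gap.

Call:
carry_out(commands="0 -0.2 0 0 0 0 0.6;0 0 0 0 0 0 1;0 0 0 0 0 0 1;0 0 0 0 0 0 1", grip_force=30)

```text
t: 5.45
ee_pos: [0.7843, 0.1766, 0.1254]
tcp_rot: [[0.971, 0.001, -0.239], [0.239, 0.005, 0.971], [0.002, -1.0, 0.004]]
contact_force: [-0.3, -1.1, -2.3]
finger_gap: 0.0145
```

Call:
carry_out(commands="-0.02 0 -0.4 0 0.45 0 1;-0.05 0 -0.9 0 1 0 1;-0.05 0 -0.9 0 1 0 1;-0.05 0 -0.9 0 1 0 1;-0.05 0 -0.9 0 1 0 1;-0.05 0 -0.9 0 1 0 1")

```text
t: 6.2
ee_pos: [0.7804, 0.0795, 0.1254]
tcp_rot: [[0.947, 0.004, 0.321], [-0.321, 0.008, 0.947], [0.001, -1.0, 0.009]]
contact_force: [0.6, 1.2, -1.4]
finger_gap: 0.0144
```

```bash
cat > arc.py <<'E'
from h import *
s=bot.state();e=np.array(s["ee_pos"]);R=s["tcp_rot"];C=np.array([.609,.134]);d=e[:2]-C
a=np.degrees(np.arctan2(d[1],d[0]));psi=np.degrees(np.arctan2(R[1,2],R[0,2]))
print("r",np.hypot(*d).round(4),"ang",a.round(1),"psi-90",(psi-90).round(1),"z",e[2].round(4),"tilt",R[2,[0,2]].round(3) if hasattr(R,'shape') else R,"gap",s["finger_gap"],"F tool",(np.array(R).T@s["contact_force"]).round(1),"q",np.round(s["qpos"],2))
E
python3 arc.py
```

```text
r 0.1798 ang -17.6 psi-90 -18.7 z 0.1254 tilt [0.001 0.009] gap 0.014353630333500513 F tool [0.2 1.4 1.3] q [-0.03  0.59  1.33  0.01  1.21 -1.28]
```

Call:
carry_out(commands="-0.05 0 -0.9 -0.08 1 0 1;-0.05 0 -0.9 0 1 0 1;-0.05 0 -0.9 0 1 0 1;-0.05 0 -0.9 0 1 0 1;-0.05 0 -0.9 0 1 0 1;-0.05 0 -0.9 0 1 0 1;-0.05 0 -0.9 0 1 0 1;-0.05 0 -0.9 0 1 0 1")

```text
t: 7.2
ee_pos: [0.6828, -0.028, 0.1254]
tcp_rot: [[0.393, 0.003, 0.919], [-0.919, 0.005, 0.393], [-0.004, -1.0, 0.005]]
contact_force: [0.2, 2.9, -1.9]
finger_gap: 0.0146
```

```bash
python3 arc.py
```

```text
r 0.1781 ang -65.5 psi-90 -66.9 z 0.1254 tilt [-0.004  0.005] gap 0.014581608756312252 F tool [-2.6  1.9  1.3] q [-0.19  0.38  1.63  0.01  1.13 -0.6 ]
```

Call:
carry_out(commands="-0.03 0 -0.9 -0.05 0.9 -0.04 1;-0.04 0 -0.9 0 1 0 1;-0.04 0 -0.9 0 1 0 1;-0.04 0 -0.9 0 1 0 1;-0.04 0 -0.9 0 1 0 1;-0.04 0 -0.9 0 1 0 1;-0.04 0 -0.9 0 1 0 1;-0.04 0 -0.9 0 1 0 1;-0.04 0 -0.9 0 1 0 1;-0.04 0 -0.9 0 1 0 1")

```text
t: 8.45
ee_pos: [0.5082, -0.01, 0.1254]
tcp_rot: [[-0.596, 0.011, 0.803], [-0.803, 0.007, -0.596], [-0.013, -1.0, 0.005]]
contact_force: [2.7, 1.5, -4.1]
finger_gap: 0.0143
```

```bash
python3 arc.py
```

```text
r 0.1758 ang -125.0 psi-90 -126.6 z 0.1254 tilt [-0.013  0.005] gap 0.014297753479440633 F tool [-2.8  4.1  1.2] q [-0.22  0.01  2.07  0.01  1.06  0.41]
```

Call:
carry_out(commands="0 0 -0.9 -0.05 0.9 -0.13 1;0 0 -0.9 0 1 0 1;0 0 -0.9 0 1 0 1;0 0 -0.5 0 0.6 0 1;0 0 0 0 0 0 1;0 0 0 0 0 0 1")

```text
t: 9.2
ee_pos: [0.4631, 0.0365, 0.1253]
tcp_rot: [[-0.845, 0.012, 0.535], [-0.535, 0.005, -0.845], [-0.013, -1.0, 0.003]]
contact_force: [0.5, 2.0, -3.7]
finger_gap: 0.0143
```

```bash
python3 arc.py
python3 - <<'E'
from h import *
crop("top",160,110,190,140,4.2,"topd")
from scipy.optimize import least_squares
P=np.array([[.7843,.1766],[.7804,.0795],[.6828,-.028],[.5082,-.01]])
r=least_squares(lambda p:np.hypot(*(P-p[:2]).T)-p[2],[.609,.134,.18]);print(r.x,r.fun)
E
```

```text
r 0.1755 ang -146.3 psi-90 -147.7 z 0.1253 tilt [-0.013  0.003] gap 0.014324878900317436 F tool [-1.5  3.7 -1.4] q [-0.14 -0.1   2.17  0.01  1.06  0.86]
[0.61136634 0.13491423 0.17788628] [ 6.35622017e-07 -1.15992526e-06  8.06191463e-07 -2.79028612e-07]
```

View pics/topd.png

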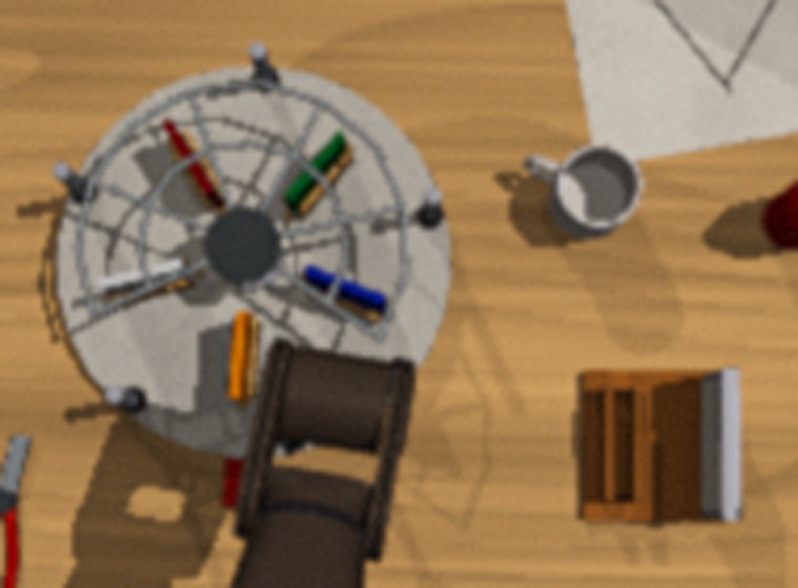

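Call:
carry_out(commands="0 0 0 0 0 0 0.4;0 0 0 0 0 0 0;0 0 0 0 0 0 0;0 -0.8 0 0 0 0 0;0 -1 0 0 0 0 0;0 -1 0 0 0 0 0;0 -0.6 0 0 0 0 0")

```text
t: 10.12
ee_pos: [0.4645, 0.0334, 0.2003]
tcp_rot: [[-0.846, 0.016, 0.533], [-0.533, -0.0, -0.846], [-0.014, -1.0, 0.009]]
contact_force: [0.4, 0.3, -0.3]
finger_gap: 0.0427
```

```bash
python3 go.py .511 .139 .19 -92.4;python3 - <<'E'
from h import *
c=lambda p:np.array(p,float)/4.2-.5+[160,110]
print(unp("top",c([(233,313),(245,313),(229,398),(240,398)]),.13))
E
```

```text
pos [0.4645 0.0334 0.2003] psi -57.81 tilt xz [-0.014  0.009] gap 0.0427 t 10.12 F [ 0.4  0.3 -0.3] q6 0.86
shift now [-4.77  0.55 -3.23] turn y 6.04
shift after turn x,z -2.1 -5.37
[[0.54833832 0.14428516 0.13      ]
 [0.54861714 0.13320544 0.13      ]
 [0.46975383 0.14532846 0.13      ]
 [0.4700066  0.13521551 0.13      ]]
```

Call:
carry_out(commands="0 0 0 -0.09 1 -0.14 0;0 0 0 0 1 0 0;0 0 0 0 1 0 0;0 0 0 0 1 0 0;0 0 0 0 1 0 0;0 0 0 0 0.95 0 0;-0.4 0 -1 0 0 0 0;-0.4 0 -1 0 0 0 0;-0.4 0 -1 0 0 0 0;-0.4 0 -1 0 0 0 0;-0.4 0 -1 0 0 0 0;0 0 0 0 0 0 0")

```text
t: 11.62
ee_pos: [0.5131, 0.1328, 0.2098]
tcp_rot: [[-0.998, 0.008, -0.054], [0.054, -0.002, -0.999], [-0.009, -1.0, 0.002]]
contact_force: [0.2, -0.4, 0.7]
finger_gap: 0.0428
```

```bash
python3 go.py .51 .139 .1 -92;python3 - <<'E'
from h import *
crop("side",170,140,130,100,5,"s1")
E
```

```text
pos [0.5131 0.1328 0.2098] psi -93.12 tilt xz [-0.009  0.002] gap 0.0428 t 11.62 F [ 0.2 -0.4  0.7] q6 1.69
shift now [ 0.22  5.49 -0.31] turn y -0.2
shift after turn x,z 0.17 -0.3
```

View pics/s1.png

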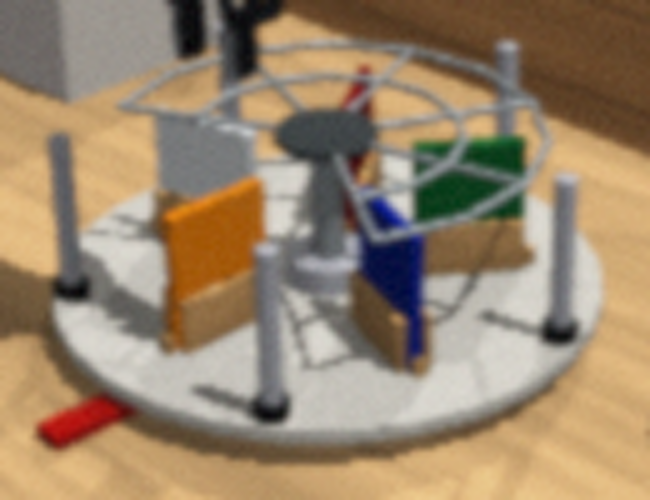

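The amber bay faces the pointer, with the gripper above the sheet. Now I descend and grip.

Call:
carry_out(commands="0.2 0 -0.3 0 -0.2 -0.09 0;0 0.9 0 0 0 0 0;0 0.9 0 0 0 0 0;0 0.9 0 0 0 0 0;0 0.9 0 0 0 0 0;0 0.8 0 0 0 0 0;0 0.5 0 0 0 0 0;0 0 0 0 0 0 0")

```text
t: 12.68
ee_pos: [0.5054, 0.1361, 0.1018]
tcp_rot: [[-0.999, -0.008, -0.036], [0.036, -0.003, -0.999], [0.008, -1.0, 0.004]]
contact_force: [0.7, 0.4, 0.8]
finger_gap: 0.0427
```

```bash
python3 go.py .51 .139 .1 -92
```

```text
pos [0.5054 0.1361 0.1018] psi -92.09 tilt xz [0.008 0.004] gap 0.0427 t 12.68 F [0.7 0.4 0.8] q6 1.68
shift now [-0.22  0.09 -0.15] turn y -0.02
shift after turn x,z -0.22 -0.15
```

Call:
carry_out(commands="-0.2 0.05 -0.15 -0.04 0 0.08 0;0 0 0 0 0 0 0.3;0 0 0 0 0 0 0.6;0 0 0 0 0 0 1;0 0 0 0 0 0 1;0 0 0 0 0 0 1", grip_force=40)

```text
t: 13.42
ee_pos: [0.5116, 0.1394, 0.1029]
tcp_rot: [[-0.999, 0.005, -0.036], [0.036, 0.001, -0.999], [-0.005, -1.0, -0.001]]
contact_force: [1.2, 0.1, -0.6]
finger_gap: 0.0089
```

```bash
python3 go.py .51 .139 .1 -92
```

```text
pos [0.5116 0.1394 0.1029] psi -92.08 tilt xz [-0.005 -0.001] gap 0.0089 t 13.43 F [ 1.2  0.1 -0.6] q6 1.68
shift now [0.08 0.15 0.02] turn y -0.01
shift after turn x,z 0.08 0.02
```

Call:
carry_out(commands="0 -0.4 0 0 0 0 1;0 -0.7 0 0 0 0 1;0 -1 0 0 0 0 1;0 -1 0 0 0 0 1;0 -1 0 0 0 0 1;0 -1 0 0 0 0 1;0 -1 0 0 0 0 1;0 -0.9 0 0 0 0 1;0 0 0 0 0 0 1")

```text
t: 14.55
ee_pos: [0.5101, 0.1392, 0.2533]
tcp_rot: [[-0.999, 0.008, -0.036], [0.036, 0.001, -0.999], [-0.008, -1.0, -0.002]]
contact_force: [-0.6, 0.1, -2.0]
finger_gap: 0.0087
```

```bash
python3 go.py .437 -.2275 .25 -89.3
```

```text
pos [0.5101 0.1392 0.2533] psi -92.07 tilt xz [-0.008 -0.002] gap 0.0087 t 14.55 F [-0.6  0.1 -2. ] q6 1.68
shift now [ 2.99  0.11 18.46] turn y -0.48
shift after turn x,z 3.88 18.29
```

Call:
carry_out(commands="0.2 0 0.5 0.02 -0.24 -0.08 1;0.2 0 0.9 0 -0.24 0 1;0.2 0 1 0 0 0 1;0.2 0 1 0 0 0 1;0.2 0 1 0 0 0 1;0.2 0 1 0 0 0 1;0.2 0 1 0 0 0 1;0.2 0 1 0 0 0 1;0.2 0 1 0 0 0 1;0.2 0 1 0 0 0 1;0.2 0 1 0 0 0 1;0.2 0 1 0 0 0 1;0.2 0 1 0 0 0 1;0.2 0 1 0 0 0 1;0.2 0 1 0 0 0 1;0.2 0 1 0 0 0 1;0.2 0 0.9 0 0 0 1;0.2 0 0.5 0 0 0 1;0 0 0 0 0 0 1")

```text
t: 16.92
ee_pos: [0.4298, -0.2052, 0.2354]
tcp_rot: [[-0.999, -0.03, 0.014], [-0.015, 0.01, -1.0], [0.03, -0.999, -0.011]]
contact_force: [-0.6, 1.9, -1.3]
finger_gap: 0.0087
```

```bash
python3 go.py .437 -.2275 .25 -89.3
```

```text
pos [ 0.4298 -0.2052  0.2354] psi -89.18 tilt xz [ 0.03  -0.011] gap 0.0087 t 16.93 F [-0.6  1.9 -1.3] q6 0.91
shift now [-0.32 -0.75  1.11] turn y 0.02
shift after turn x,z -0.34 1.12
```

Call:
carry_out(commands="-0.3 -0.75 0.95 0.1 0 0.29 1;0 0 0.1 0 0 0 1;0 0 0 0 0 0 1")

```text
t: 17.3
ee_pos: [0.4376, -0.2271, 0.2517]
tcp_rot: [[-1.0, 0.002, 0.015], [-0.015, -0.0, -1.0], [-0.002, -1.0, 0.0]]
contact_force: [-0.1, -0.1, -2.8]
finger_gap: 0.0089
```

```bash
python3 go.py .437 -.2275 .25 -89.3
cat > ov.py <<'E'
from h import *
import sys
px,py,yaw=.437,-.2625,.012
def W(p):
    p=np.array(p,float);c,s=np.cos(yaw),np.sin(yaw)
    return np.c_[px+c*p[:,0]-s*p[:,1],py+s*p[:,0]+c*p[:,1],p[:,2]]
rect=lambda x0,x1,y0,y1,z:[(x0,y0,z),(x1,y0,z),(x1,y1,z),(x0,y1,z)]
Q=[(rect(-.055,.055,.044,.054,.054),(0,255,0)),(rect(-.055,.055,.016,.026,.054),(0,255,0)),(rect(-.07,.07,-.063,-.047,.122),(255,0,255)),(rect(-.075,.075,-.07,.07,.012),(255,255,0))]
def draw(im,n,x0,y0,w,h,k):
    im=cv2.resize(im[y0:y0+h,x0:x0+w],None,fx=k,fy=k,interpolation=cv2.INTER_CUBIC)
    for q,c in Q:
        uv=(proj(n,W(q))-[x0,y0]+.5)*k
        cv2.polylines(im,[uv.round().astype(np.int32)],True,c,1)
    return im
if __name__=="__main__":
    a=draw(cv2.imread("pics/top0.png"),"top",290,185,56,64,7)
    b=draw(cv2.imread("pics/side0.png"),"side",250,228,86,75,4.5)
    o=np.zeros((max(len(a),len(b)),a.shape[1]+b.shape[1],3),np.uint8);o[:len(a),:a.shape[1]]=a;o[:len(b),a.shape[1]:]=b
    cv2.imwrite("pics/ov.png",o);print(o.shape)
E
python3 ov.py
```

```text
pos [ 0.4376 -0.2271  0.2517] psi -89.11 tilt xz [-0.002  0.   ] gap 0.0089 t 17.3 F [-0.1 -0.1 -2.8] q6 0.87
shift now [0.03 0.08 0.02] turn y 0.03
shift after turn x,z 0.03 0.02
(448, 779, 3)
```

View pics/ov.png

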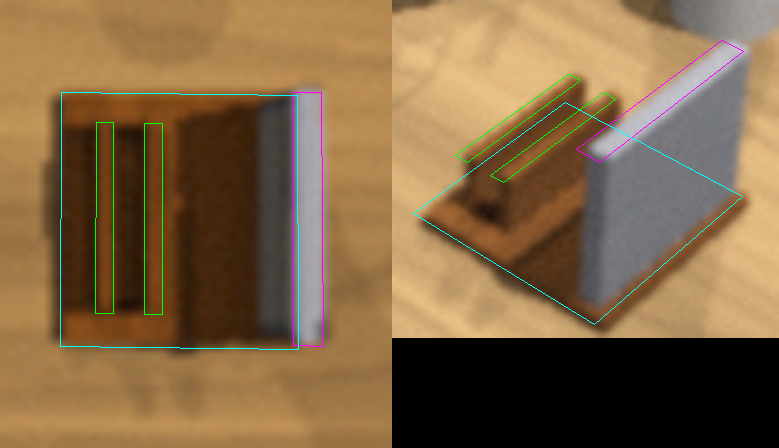

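Call:
carry_out(commands="0 0.8 0 0 0 0 1;0 1 0 0 0 0 1;0 1 0 0 0 0 1;0 1 0 0 0 0 1;0 1 0 0 0 0 1;0 0.8 0 0 0 0 1;0 0 0 0 0 0 1;0 0 0 0 0 0 1")

```text
t: 18.3
ee_pos: [0.4354, -0.2226, 0.1288]
tcp_rot: [[-1.0, -0.004, 0.018], [-0.018, 0.006, -1.0], [0.004, -1.0, -0.006]]
contact_force: [0.3, -0.5, -2.1]
finger_gap: 0.0088
```

```bash
python3 go.py .437 -.2275 .14 -89.3
python3 - <<'E'
from h import *
a=grab_frame("top")[185:249,290:346];b=grab_frame("side")[215:303,250:336]
a=cv2.resize(a,None,fx=6,fy=6,interpolation=cv2.INTER_CUBIC);b=cv2.resize(b,None,fx=5.2,fy=5.2,interpolation=cv2.INTER_CUBIC)
o=np.zeros((len(b),a.shape[1]+b.shape[1],3),np.uint8);o[:len(a),:a.shape[1]]=a;o[:,a.shape[1]:]=b
cv2.imwrite("pics/h1.png",np.clip(o*1.4,0,255).astype(np.uint8));print(o.shape)
E
```

```text
pos [ 0.4354 -0.2226  0.1288] psi -88.94 tilt xz [ 0.004 -0.006] gap 0.0088 t 18.3 F [ 0.3 -0.5 -2.1] q6 0.87
shift now [-0.07 -0.56  0.24] turn y 0.06
shift after turn x,z -0.08 0.24
(458, 783, 3)
```

View pics/h1.png

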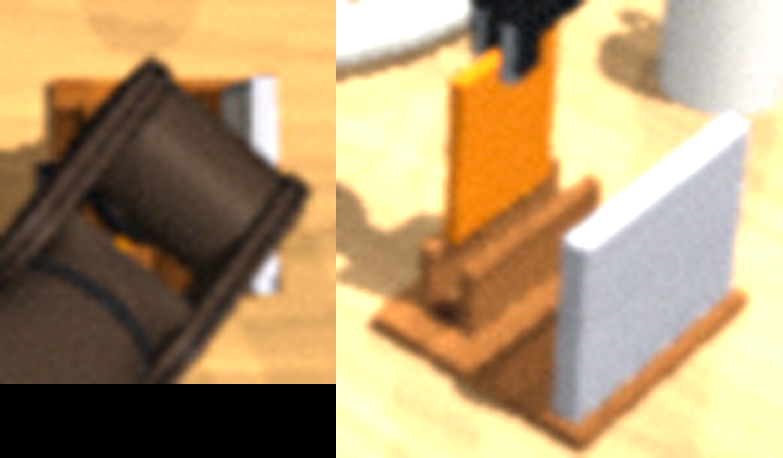

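Call:
carry_out(commands="-0.1 -0.5 0.22 0.06 0.06 0.04 1;0 0 0 0 0 0 1;0 0 0 0 0 0 1")

```text
t: 18.77
ee_pos: [0.4389, -0.2285, 0.1422]
tcp_rot: [[-1.0, 0.004, 0.012], [-0.012, -0.004, -1.0], [-0.004, -1.0, 0.004]]
contact_force: [-0.6, -0.1, -2.8]
finger_gap: 0.0089
```

```bash
python3 go.py .437 -.2275 .14 -89.3
python3 - <<'E'
from h import *
import ov
s=bot.state();e=np.array(s["ee_pos"]);R=np.array(s["tcp_rot"])
im=grab_frame("side");x0,y0,w,h,k=262,215,64,74,8
ov.Q=ov.Q[:2]+[(ov.rect(-.055,.055,.044,.054,.012),(255,255,0)),(ov.rect(-.07,.07,-.063,-.047,.122),(255,0,255))]
o=ov.draw(im,"side",x0,y0,w,h,k)
# sheet box from measured tool pose: bottom .0729 ahead of TCP along tool y, top .0271 behind
for dy,c in((.0729,(0,0,255)),(-.0271,(0,0,255))):
    P=[e+R@[a,dy,b] for a,b in((-.04,-.005),(.04,-.005),(.04,.005),(-.04,.005))]
    cv2.polylines(o,[((proj("side",P)-[x0,y0]+.5)*k).round().astype(np.int32)],True,c,1)
cv2.imwrite("pics/h2.png",np.clip(o*1.3,0,255).astype(np.uint8));print(o.shape)
E
```

```text
pos [ 0.4389 -0.2285  0.1422] psi -89.32 tilt xz [-0.004  0.004] gap 0.0089 t 18.77 F [-0.6 -0.1 -2.8] q6 0.87
shift now [ 0.1   0.11 -0.05] turn y -0.0
shift after turn x,z 0.1 -0.05
(592, 512, 3)
```

View pics/h2.png

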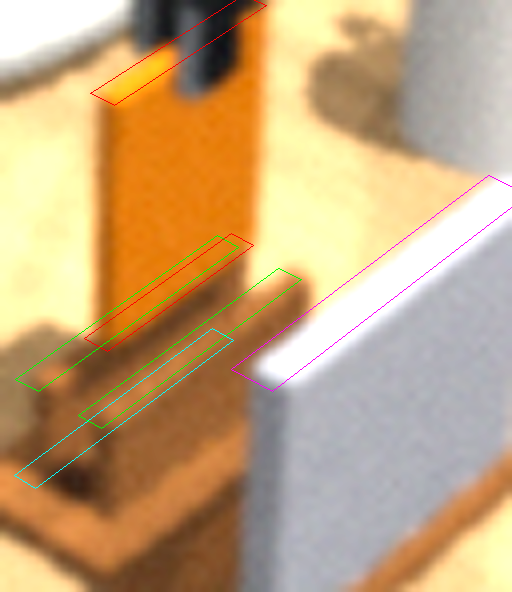

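Call:
carry_out(commands="-0.05 0.2 0 -0.04 0 -0.04 1;0 0.3 0 0 0 0 1;0 0 0 0 0 0 1")

```text
t: 19.2
ee_pos: [0.4398, -0.2284, 0.1311]
tcp_rot: [[-1.0, -0.001, 0.012], [-0.012, 0.001, -1.0], [0.001, -1.0, -0.001]]
contact_force: [-0.6, -0.8, -2.6]
finger_gap: 0.0084
```

```bash
python3 go.py .440 -.2285 .11 -89.3
```

```text
pos [ 0.4398 -0.2284  0.1311] psi -89.32 tilt xz [ 0.001 -0.001] gap 0.0084 t 19.2 F [-0.6 -0.8 -2.6] q6 0.87
shift now [-0.01  1.05  0.01] turn y -0.0
shift after turn x,z -0.01 0.01
```

Call:
carry_out(commands="0 0.3 0 0 0 0 1;0 0.3 0 0 0 0 1;0 0 0 0 0 0 1")

```text
t: 19.58
ee_pos: [0.4395, -0.2281, 0.1176]
tcp_rot: [[-1.0, -0.002, 0.012], [-0.012, 0.001, -1.0], [0.002, -1.0, -0.001]]
contact_force: [0.1, -0.1, -2.9]
finger_gap: 0.0088
```

```bash
python3 go.py .440 -.2285 .11 -89.3
```

```text
pos [ 0.4395 -0.2281  0.1176] psi -89.32 tilt xz [ 0.002 -0.001] gap 0.0088 t 19.57 F [ 0.1 -0.1 -2.9] q6 0.87
shift now [-0.03  0.38  0.02] turn y -0.0
shift after turn x,z -0.03 0.02
```

The bottom edge is about 9 mm below the rail tops with no contact force. I'll keep lowering slowly.

Call:
carry_out(commands="0 0.3 0 0 0 0 1;0 0.3 0 0 0 0 1;0 0.3 0 0 0 0 1;0 0.25 0 0 0 0 1;0 0 0 0 0 0 1")

```text
t: 20.2
ee_pos: [0.4394, -0.228, 0.0929]
tcp_rot: [[-1.0, -0.002, 0.012], [-0.012, 0.001, -1.0], [0.002, -1.0, -0.001]]
contact_force: [-0.3, 0.3, -2.1]
finger_gap: 0.0089
```

```bash
python3 go.py .440 -.2285 .085 -89.3
```

```text
pos [ 0.4394 -0.228   0.0929] psi -89.32 tilt xz [ 0.002 -0.001] gap 0.0089 t 20.2 F [-0.3  0.3 -2.1] q6 0.87
shift now [-0.03  0.4   0.02] turn y -0.0
shift after turn x,z -0.03 0.02
```

Call:
carry_out(commands="0 0.15 0 0 0 0 1;0 0.15 0 0 0 0 1;0 0.06 0 0 0 0 1;0 0 0 0 0 0 1")

```text
t: 20.7
ee_pos: [0.4398, -0.2283, 0.0856]
tcp_rot: [[-1.0, -0.001, 0.012], [-0.012, 0.001, -1.0], [0.001, -1.0, -0.001]]
contact_force: [0.2, 0.1, -1.4]
finger_gap: 0.0087
```

Call:
carry_out(commands="0 0.06 0 0 0 0 1;0 0.06 0 0 0 0 1;0 0 0 0 0 0 1")

```text
t: 21.08
ee_pos: [0.4403, -0.2291, 0.0852]
tcp_rot: [[-1.0, -0.0, 0.012], [-0.012, -0.001, -1.0], [0.0, -1.0, 0.001]]
contact_force: [0.3, -0.1, -2.1]
finger_gap: 0.009
```

Call:
carry_out(commands="0 0.1 0 0 0 0 1;0 0.05 0 0 0 0 1;0 0 0 0 0 0 1")

```text
t: 21.45
ee_pos: [0.4408, -0.2301, 0.0851]
tcp_rot: [[-1.0, -0.001, 0.013], [-0.013, -0.002, -1.0], [0.001, -1.0, 0.002]]
contact_force: [0.3, 0.1, -2.0]
finger_gap: 0.0089
```

Call:
carry_out(commands="0 0.12 -0.08 0 0 0 1;0 0.12 0 0 0 0 1")

```text
t: 21.7
ee_pos: [0.4414, -0.2308, 0.0851]
tcp_rot: [[-1.0, -0.002, 0.015], [-0.015, -0.006, -1.0], [0.002, -1.0, 0.006]]
contact_force: [-7.4, 1.8, 14.1]
finger_gap: 0.0086
```

```bash
python3 go.py .440 -.2285 .085 -89.3;python3 - <<'E'
from h import *
crop("side",255,210,80,80,7,"h3")
E
```

```text
pos [ 0.4414 -0.2308  0.0851] psi -89.13 tilt xz [0.002 0.006] gap 0.0086 t 21.7 F [-7.4  1.8 14.1] q6 0.88
shift now [ 0.07  0.   -0.12] turn y 0.03
shift after turn x,z 0.07 -0.12
```

View pics/h3.png

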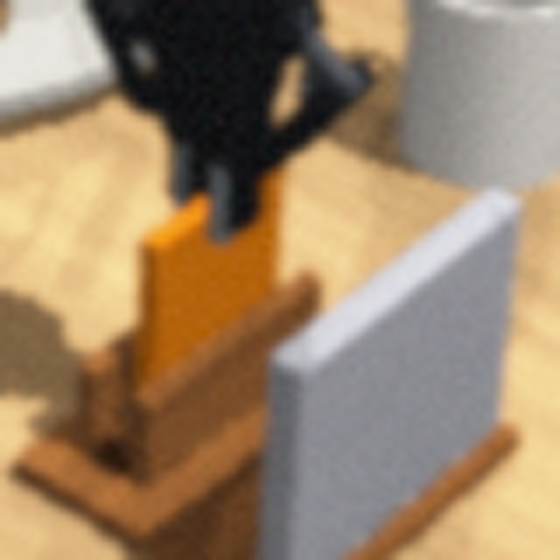

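The sheet is between the rails and the floor contact reads 14 N. I'll ease off, level and release.

Call:
carry_out(commands="0 -0.02 -0.08 -0.05 0 0 1;0 0 0 0 0 0 1;0 0 0 0 0 0 0.7;0 0 0 0 0 0 0.5;0 0 0 0 0 0 0.3;0 0 0 0 0 0 0.1;0 0 0 0 0 0 0")

```text
t: 22.62
ee_pos: [0.4417, -0.2291, 0.0845]
tcp_rot: [[-1.0, -0.001, 0.015], [-0.015, -0.001, -1.0], [0.001, -1.0, 0.001]]
contact_force: [0.1, 0.1, -0.5]
finger_gap: 0.0429
```

```bash
python3 go.py .440 -.2285 .2 -89.3
```

```text
pos [ 0.4417 -0.2291  0.0845] psi -89.15 tilt xz [0.001 0.001] gap 0.0429 t 22.62 F [ 0.1  0.1 -0.5] q6 0.88
shift now [ 0.09 -5.77 -0.02] turn y 0.03
shift after turn x,z 0.08 -0.03
```

Released. Now straight up, then I back away toward the robot's left to clear the view.

Call:
carry_out(commands="0 -0.3 0 0 0 0 0;0 -0.7 0 0 0 0 0;0 -1 0 0 0 0 0;0 -1 0 0 0 0 0;0 -1 0 0 0 0 0;0 -1 0 0 0 0 0;0 -1 0 0 0 0 0;0 -1 0 0 0 0 0;0 0 -1 0 0 0 0;0 0 -1 0 0 0 0;0 0 -1 0 0 0 0;0 0 -1 0 0 0 0;0 0 -1 0 0 0 0;0 0 0 0 0 0 0;0 0 0 0 0 0 0")

```text
t: 24.5
ee_pos: [0.4379, -0.1183, 0.2324]
tcp_rot: [[-1.0, -0.0, 0.019], [-0.019, -0.002, -1.0], [0.0, -1.0, 0.002]]
contact_force: [0.6, -0.0, 0.5]
finger_gap: 0.0423
```

```bash
python3 go.py .440 -.2285 .2 -89.3
python3 - <<'E'
from h import *
a=grab_frame("top")[185:249,290:346];b=grab_frame("side")[130:300,170:340]
a=cv2.resize(a,None,fx=6,fy=6,interpolation=cv2.INTER_CUBIC);b=cv2.resize(b,None,fx=2.6,fy=2.6,interpolation=cv2.INTER_CUBIC)
o=np.zeros((len(b),a.shape[1]+b.shape[1],3),np.uint8);o[:len(a),:a.shape[1]]=a;o[:,a.shape[1]:]=b
cv2.imwrite("pics/fin.png",o);print(o.shape)
E
```

```text
pos [ 0.4379 -0.1183  0.2324] psi -88.9 tilt xz [0.    0.002] gap 0.0423 t 24.5 F [ 0.6 -0.   0.5] q6 1.06
shift now [0.   1.63 5.51] turn y 0.07
shift after turn x,z -0.04 5.51
(442, 778, 3)
```

View pics/fin.png

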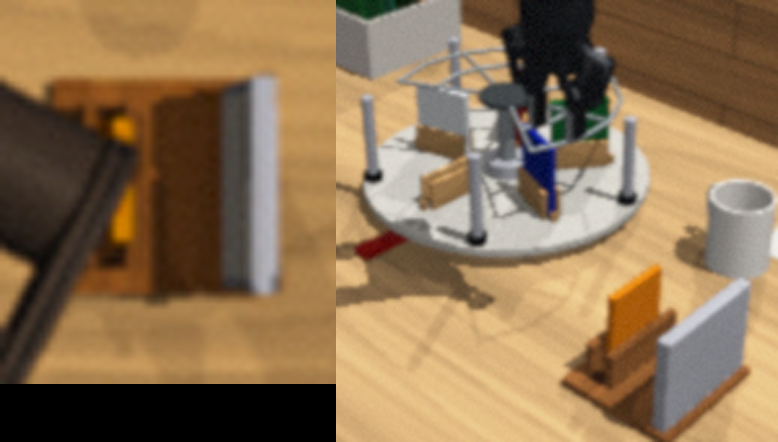

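The amber sheet stands upright in the groove, within about 4 mm of its middle lengthwise. The other sheets I can see are in their bays. Handing in.

```bash
python3 -c "
from workcell import order
print(order.close_job())"
```

```text
the job is handed in; nothing more can be done
None
```

The amber sheet is standing in the groove of the viewing stand and the job is handed in at about 24.5 s; no verdict came back.

**What I did**
- **Turning:** I pinched a post and turned the carousel about 160° clockwise. It came to rest with the amber bay at about 177.6°; I measured the opening at about 176.8°.
- **Placing:** I lifted the amber sheet, lowered it slowly into the groove until it touched the floor, and released it.

**Last checks**
- **Amber sheet:** The final pictures show it upright between the rails, about 4 mm off the groove's middle along its length.
- **Rest of the scene:** Blue, green and opal are in their bays and the mug is in place. Ruby is mostly hidden behind the gripper. The cup, pliers, bottle and brush were outside the final picture, but the arm made no contact near them.
- **Robot:** The gripper is open and well clear, with no contact force.

**What disagreed**
- My stand outline was about 1 to 2 pixels (3 to 6 mm) off between the two cameras, so I set the height of the sheet over the groove by eye as well as by numbers.
- The last few millimetres of lowering gave no clear contact reading until one firmer push reached 14 N, which I eased off before letting go.

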